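# Clamp a two-part plaster mould with a cam-lever clamp

### The job

Clamp the plaster mould ready for casting. With the red lever still up, turn the red bar nut clockwise until the foot under it just bears on the mould with a light pressure you can feel, then flip the lever all the way down so that it stays locked and let go: the clamp must hold the mould firmly, but an over-tightened nut cracks the plaster. Leave the pots and tools around it where they are.

Things in the scene. Friction and masses are not known exactly. Their poses are not given: they have to be found in the camera images.
- clamp: Green bench clamp bolted to the table; dark steel base plate 150 x 270 x 15 mm. Origin: centre of the plate's underside, on the table, z up. Local +y points to the end that carries the lever; the lever comes down towards local -x. Two steel posts at local y = -80 and +80 mm, 160 mm high, guide the crossbar. The nut is on the vertical axis through the origin.
- crossbar_mid (a point): Centre of the green crossbar's top, 147 mm above the table; the bar is 32 mm wide, 200 mm long (along local y), 21 mm thick, and comes down 4 mm as the lever closes. The nut's spindle passes through it to a black round foot, 42 mm across, that presses on the mould from above. The gap under the foot is 1 to 10 mm at the start, not given: find it by feel.
- mould: White plaster mould in two halves, one on the other, 108 mm across, 82 to 89 mm high (the upper half's height is not known exactly); it stands on the base plate and cannot shift. Origin: centre of its underside.
- nut (a joint): Bar nut, rad, 0 to 4.2, grows clockwise from above (tighter); stays where left. At 0 the bar lies along the clamp's local x, at q it is turned by -q. Nut and foot sink 3.8 mm per rad. Turns freely (0.03 N m) until the foot meets the mould, then ever stiffer; at a standstill friction may hold windup of either sign, so any clear change of the torque (0.02 to 0.05 N m) means load. The foot's pressure grows about 80 N per rad.
- nut_grip (a point): Centre of the nut's red bar: 64 mm long, 14 mm wide, 24 mm high, level; 41 mm above the crossbar's top when the nut is at 0, 3.8 mm lower per rad turned. Can be pinched across its width from above.
- lever (a joint): Cam lever, rad: 0 open (standing 70 degrees above level, leaning to local -x), 1.22 fully closed (level, pointing to local -x), about an axis along local y. Friction holds it where it is left, also under load. The cam pushes crossbar and foot down 4 mm (80 N more on the mould). With the nut right, the knob needs 6 to 10 N.
- lever_knob (a point): Centre of the red knob at the lever's end: a cylinder along local y, 24 mm across and 24 mm long with flat ends, 105 mm from the pivot. Can be pinched by its flat ends from above (it turns between the fingers) or pushed over.
- lever_pivot (a point): Point on the lever's axis, in the plane in which the knob moves; 163 mm above the table, local x = 0, y = 128 mm.
- bowl: Bystander: pinkish bowl, 110 mm across, 50 mm high; origin under its centre.
- cup: Bystander: pale tumbler, 72 mm across, 75 mm high; origin under its centre.
- dish: Bystander: small white dish, 76 mm across, 25 mm high; origin under its centre.
- glaze_jar: Bystander: jar with red lid, 60 mm across, 70 mm high; origin under its centre.
- brush: Bystander: brush 170 mm long lying flat.
- rib: Bystander: wooden rib 90 x 45 x 8 mm lying flat.
- sample_tile: Bystander: terracotta tile 50 x 50 x 8 mm lying flat.

How it is judged:
By the outcome, as a careful person would: the job done as asked, in the order asked, and still so for the second after the job is handed in, with the robot touching nothing.
It also fails if it takes over 72 s, if anything falls off the work surface, if the arm or the gripper's body presses on something with over 40 N, if the wrist force passes 120 N, or if a joint passes its speed limit or range.

### The arm

A 6-joint arm with a two-finger parallel gripper is mounted at the origin on the work surface. World frame = base frame: x ahead of the robot, y to its left, z up, the work surface at z = 0. Lengths are in mm, angles in rad, forces in N, time in s.
With the tool pointing down it reaches from about 275 to 725 mm from the base axis. Payload 5.6 kg.
Tool frame: the origin (TCP) lies at the very end of the fingers, on their centre line; the grasp point (between the pads) lies 19 mm behind it; z points along the fingers, y is the line along which they close (so a half turn about z gives the same grasp; the last joint's range is limited). The gripper opens to 85 mm and grips with 20 to 120 N. Pads are 22 mm wide; open, the fingers measure 114 mm over their backs; the gripper's body (76 mm by 85 mm) begins 54 mm behind the grasp point. The pads swing forward as they close: fully open they stand 13 mm farther back than shut.
Start: joints at [1.508, 0.255, 0.108, 0, -1.424, -0.285], TCP at [187.429, 517.072, 205.683] pointing down, gripper open.
Joint ranges: [-2.95, 2.95], [-1.21, 1.97], [-1.09, 1.5], [-2.87, 1.71], [-2.94, -0.07], [-3.05, 3.05]. Speed limits (rad/s): [2.57, 2.57, 3.14, 3.14, 3.14, 3.14].

### API

Orientations are given as a unit quaternion [w, x, y, z].
In Python, from bench import env, jaws, sense, cams gives the robot as it stands. Calls block until the motion is done:
- env.move_ptp(position, orientation): joint-space move of the TCP to a pose.
- env.movel(position, rotation=None, velocity=150): straight line of the TCP; rotation=None keeps the orientation; velocity is the mean speed in mm/s.
- env.set_joints(angles): joint-space move.
- jaws.gripper_open() and jaws.clamp(squeeze=None): open the fingers fully, or close them until they stop; squeeze is the grip in N (None keeps the last).
- env.hold(seconds).
- env.ik(position, orientation): joint angles nearest the present ones, or None.
- sense(): the state.
- cams.capture(name): name is "side" or "top" or "wrist"; returns the picture (384x512x3 uint8, red, green, blue); there is no depth.
- cams.calibration(name): a dict with "vertical_fov" (degrees; the focal length in pixels is half the picture's height over the tangent of half this angle, whatever the lens; pixels are square), "cx", "cy" (the principal point, pixels), "cam_to_world" (4x4, takes a point from camera to world coordinates). Camera axes: x right, y up, looking along -z (the intrinsics and any distortion apply to the point x, -y, -z); pixel columns grow to the right and rows downward; lengths in mm; the calibration is good to about 2 mm. A picture is of the moment at which its call begins: read the wrist's pose just before it. calibration takes no time and is no camera call; for the wrist camera it gives the pose at the moment of the call.
A pose or a line that the arm cannot do raises env.PlanningError and nothing moves.
- env.close_job(): hands the job in; it is judged then, once.
The state is a dict: "t": time; "q": joint angles; "qvel": joint speeds; "joint_torque": joint torques, N m; "ee_pos": TCP position; "orientation": TCP orientation; "contact_force": force on the tool from outside, world axes, zero at the start; "torque": the same for the moment, N m; "opening": finger opening in mm; "gripper_force": force on a finger pad.
Only numpy, scipy, OpenCV 4.12 (cv2) and the standard library are available. Lean on these libraries where they do the work, as an engineer would, in place of code of your own. Each camera call takes 0.05 s, during which the arm holds its last target. There are 200 camera calls.

## Working session

There is one attempt and no reset: what is moved stays moved. The work goes in short steps, each a Python script; the robot and the scene stay as the last script left them, time stands still between calls to the robot, and variables do not carry over. Pictures are saved under pics/ and viewed, at most 10 in all, crops included, and the job is handed in when it is done.

```bash
ls; mkdir -p pics
python3 - <<'E'
from bench import env,jaws,sense,cams
import cv2,numpy as np
ims=[]
for n in("top","side"):
    im=cams.capture(n);cv2.imwrite(f"pics/{n}0.png",im[:,:,::-1]);c=cams.calibration(n);print(n,{k:(np.round(v,3).tolist() if not isinstance(v,str) else v) for k,v in c.items()})
s=sense();print(s)
E
```

```text
pics
top {'vertical_fov': 48.557, 'cx': 255.554, 'cy': 190.013, 'cam_to_world': [[0.008, 0.998, -0.066, 558.714], [-1.0, 0.007, -0.008, 31.292], [-0.008, 0.066, 0.998, 1136.641], [0.0, 0.0, 0.0, 1.0]]}
side {'vertical_fov': 42.682, 'cx': 260.62, 'cy': 197.622, 'cam_to_world': [[-0.982, 0.131, -0.136, 483.65], [-0.188, -0.713, 0.675, 834.3], [-0.009, 0.688, 0.725, 1046.447], [0.0, 0.0, 0.0, 1.0]]}
{'t': 0.1, 'q': array([ 1.50761786e+00,  2.55682974e-01,  1.07134438e-01, -4.44847482e-04,
       -1.42386359e+00, -2.84621403e-01]), 'qvel': array([-0.00151234, -0.00069471,  0.00281736,  0.00025314, -0.00044699,
        0.00034967]), 'joint_torque': array([-1.24781043e-03, -3.87604201e+01,  2.38474220e+01,  5.37778080e+00,
       -3.76885029e-03,  1.47717891e-06]), 'ee_pos': array([187.22221089, 516.6478543 , 204.88554497]), 'orientation': array([ 8.27264075e-04,  9.84911462e-01, -1.73056956e-01, -1.29384105e-04]), 'contact_force': array([-0.78586837, -0.08637107, -0.00125882]), 'torque': array([ 0.0182653 , -0.00020265,  0.0753056 ]), 'gripper_force': 0.0, 'opening': 85.31568451250796}
```

View pics/top0.png

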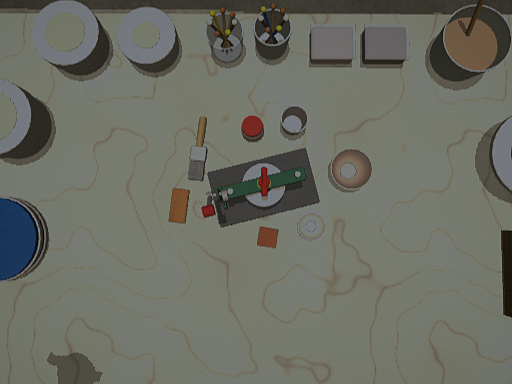

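View pics/side0.png

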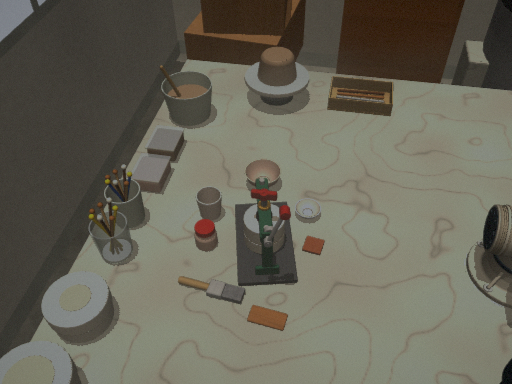

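The top view shows the clamp at about (263,187), its lever end to the left and the knob at (209,211). The red bar is at (264,182). The side view shows the bar at (264,195) and the knob at (285,212).

```bash
cat > h.py <<'E'
from bench import env,jaws,sense,cams
import cv2,numpy as np
from scipy.spatial.transform import Rotation as R
def ray(n,px,c=None):
    c=c or cams.calibration(n);T=np.array(c["cam_to_world"]);f=192/np.tan(np.radians(c["vertical_fov"])/2)
    px=np.atleast_2d(px).astype(float)
    d=np.c_[(px[:,0]-c["cx"])/f,-(px[:,1]-c["cy"])/f,-np.ones(len(px))]@T[:3,:3].T
    return T[:3,3],d
def onz(n,px,z,c=None):
    o,d=ray(n,px,c);return (o+d*((z-o[2])/d[:,2])[:,None])
def tri(p,q,ca=None,cb=None):
    o1,d1=ray("top",p,ca);o2,d2=ray("side",q,cb);A=np.c_[d1[0],-d2[0]];s=np.linalg.lstsq(A,o2-o1,rcond=None)[0]
    a,b=o1+s[0]*d1[0],o2+s[1]*d2[0];return (a+b)/2,np.linalg.norm(a-b)
def blobs(m,amin=15):
    return [c for c in cv2.findContours(m.astype(np.uint8),cv2.RETR_EXTERNAL,cv2.CHAIN_APPROX_NONE)[0] if cv2.contourArea(c)>=amin]
def masks(im):
    h=cv2.cvtColor(im,cv2.COLOR_RGB2HSV).astype(int)
    red=((h[...,0]<5)|(h[...,0]>174))&(h[...,1]>170)&(h[...,2]>60)
    green=(h[...,0]>50)&(h[...,0]<90)&(h[...,1]>90)
    dark=(h[...,2]<85)
    return red,green,dark
def down(yaw):  # tool z down, tool y axis at angle yaw from world y
    q=(R.from_euler('z',yaw)*R.from_quat([1,0,0,0])).as_quat();return [q[3],q[0],q[1],q[2]]
E
python3 - <<'E'
from h import *
for n in("top","side"):
    im=cv2.imread(f"pics/{n}0.png")[:,:,::-1].copy()
    for nm,m in zip(("red","green","dark"),masks(im)):
        m=m.copy(); m[:110]=0; m[:,:150]=0; m[:,370:]=0; m[300:]=0
        if nm=="dark":m=cv2.morphologyEx(m.astype(np.uint8),cv2.MORPH_CLOSE,np.ones((3,3)))
        for c in blobs(m,30):
            r=cv2.minAreaRect(c);print(n,nm,cv2.contourArea(c),np.round(r[0],1),np.round(r[1],1),round(r[2],1))
            if n=="top":
                z={"red":200,"green":147,"dark":15}[nm]
                w=onz(n,cv2.boxPoints(r),z);print(np.round(w[:,:2]).tolist(),np.round(w.mean(0),1))
    cv2.imwrite(f"pics/{n}1.png",cv2.resize(im[130:290,180:340][:,:,::-1],None,fx=3.7,fy=3.7,interpolation=cv2.INTER_CUBIC))
E
```

```text
top red 92.5 [207.6 210.6] [ 9.7 11.2] 76.0
[[582.0, 159.0], [588.0, 135.0], [568.0, 129.0], [561.0, 153.0]] [574.8 143.9 200. ]
top red 163.5 [264.  181.5] [27. 10.] 90.0
[[670.0, 32.0], [670.0, 9.0], [610.0, 9.0], [610.0, 31.0]] [639.9  20.4 200. ]
top red 295.5 [251.8 125.8] [19.1 19.8] 45.0
[[764.0, 79.0], [795.0, 48.0], [765.0, 18.0], [733.0, 49.0]] [764.4  48.4 200. ]
top green 321.0 [239.1 189.1] [13.7 40.7] 79.0
[[633.0, 127.0], [651.0, 34.0], [620.0, 28.0], [601.0, 121.0]] [626.4  77.6 147. ]
top green 403.5 [285.3 177.4] [12.9 39.5] 74.4
[[656.0, 19.0], [682.0, -70.0], [653.0, -78.0], [627.0, 10.0]] [654.3 -29.9 147. ]
top dark 5726.5 [257.4 188.5] [ 56.5 114. ] 76.0
[[672.0, 201.0], [748.0, -92.0], [602.0, -128.0], [528.0, 162.0]] [637.5  35.5  15. ]
top dark 230.0 [197.4 163. ] [16.  34.1] 8.1
[[662.0, 222.0], [752.0, 211.0], [746.0, 169.0], [656.0, 180.0]] [704.2 195.4  15. ]
top dark 115.5 [252.9 134.6] [13.3 21.5] 84.3
[[796.0, 79.0], [802.0, 22.0], [766.0, 18.0], [760.0, 75.0]] [781.1  48.6  15. ]
top dark 530.5 [293.  122.5] [25. 26.] 90.0
[[848.0, -23.0], [848.0, -93.0], [781.0, -93.0], [780.0, -24.0]] [814.4 -58.2  15. ]
side red 193.5 [204. 226.] [14. 18.] 90.0
side red 44.5 [284.5 209.5] [7. 9.] 90.0
side red 55.5 [264. 192.] [ 6. 24.] 90.0
side dark 55.5 [220. 293.] [28. 12.] 0.0
side dark 196.5 [206.1 239.9] [21.1 21.7] 81.0
side dark 3951.5 [264.9 238.2] [92.  59.3] 86.6
side dark 302.0 [208.5 205.5] [23. 27.] 0.0
side dark 131.5 [263.2 184. ] [10.5 30.1] 87.3
side dark 406.5 [161.  160.1] [28.6 65.6] 21.2
side dark 42.5 [353.  111.5] [ 3. 32.] 90.0
side dark 502.5 [189.5 117.5] [15. 41.] 90.0
side dark 49.5 [153.5 117. ] [14.  7.] 90.0
```

View pics/top1.png

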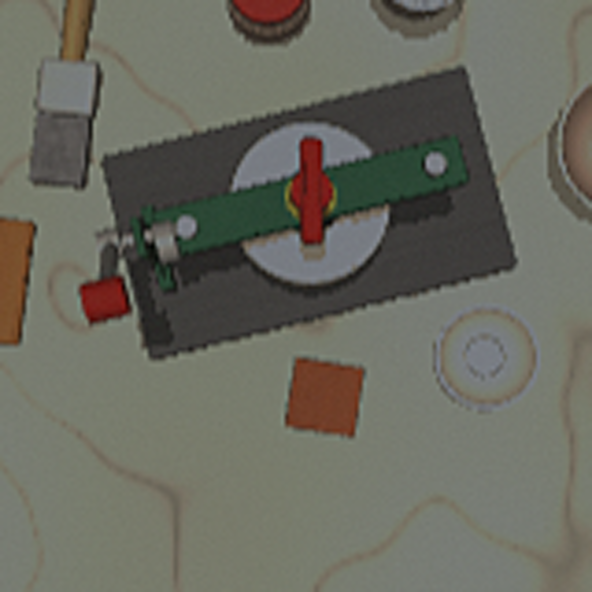

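View pics/side1.png

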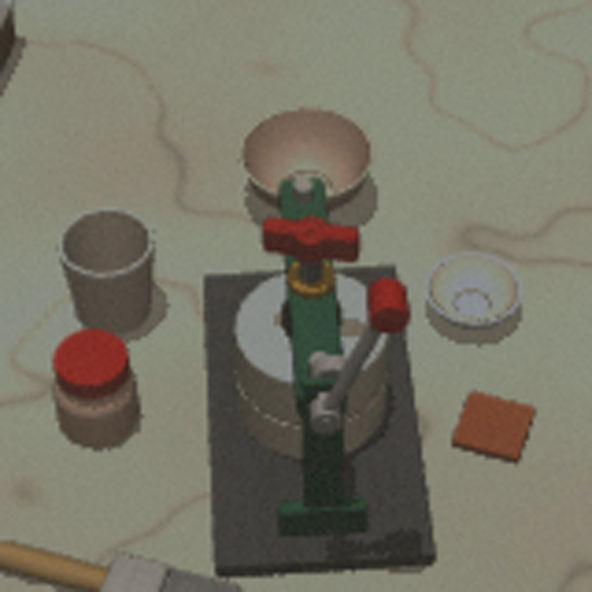

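The crops show the plate corners at (104,157), (465,67), (516,265) and (152,358) in the top crop. The bar lies nearly along world x, and the knob is in the clear. Next I'll compute the poses, move above the nut and check with the wrist camera.

Run:
```python
from h import *
P=(np.array([(104,157),(465,67),(516,265),(152,358)])+.5)/3.7-.5+[180,130]
w=onz("top",P,15);c=w.mean(0);d=(w[0]+w[3]-w[1]-w[2])/2;e=(w[1]+w[0]-w[2]-w[3])/2
print("plate",c,np.linalg.norm(d),np.linalg.norm(e),"yaw",np.arctan2(-d[0],d[1]),np.arctan2(e[1],e[0]))
print("bar",tri((264,181.5),(264,194)),"bar top188",onz("top",(264,181.5),195))
print("knob",tri((207.6,210.6),(284.7,212)))
X=np.r_[onz("top",(264,181.5),195)[0,:2],300]
s=sense();print(s["orientation"],s["q"])
for k in (0,np.pi,-np.pi):
    print(k,env.ik(X,down(k)))
```

```text
plate [642.01950542  20.11111856  15.        ] 267.0114117494523 147.12161501899297 yaw 0.25484298583177706 0.2489894692286596
bar (array([640.01840856,  20.07923055, 186.00017152]), np.float64(2.1546141414367463)) bar top188 [[640.31447792  20.29051737 195.        ]]
knob (array([572.77590019, 136.48935112, 261.82121335]), np.float64(1.8857349352134476))
[ 8.27264075e-04  9.84911462e-01 -1.73056956e-01 -1.29384105e-04] [ 1.50761786e+00  2.55682974e-01  1.07134438e-01 -4.44847482e-04
 -1.42386359e+00 -2.84621403e-01]
0 [ 0.27508471  0.45172612  0.62988475  0.         -1.74895496  1.29571162]
3.141592653589793 [ 0.27508471  0.45172612  0.62988475  0.         -1.74895496 -1.84588104]
-3.141592653589793 [ 0.27508471  0.45172612  0.62988475  0.         -1.74895496 -1.84588104]
```

Run:
```python
from h import *
env.move_ptp([350,420,340],down(np.pi+.5))
env.move_ptp([640,20,330],down(np.pi))
s=sense();print(s["t"],s["ee_pos"],s["q"])
c=cams.calibration("wrist");im=cams.capture("wrist");cv2.imwrite("pics/w0.png",im[:,:,::-1])
red,_,_=masks(im)
for b in blobs(red,150):
    r=cv2.minAreaRect(b);w=onz("wrist",cv2.boxPoints(r),198,c);print(cv2.contourArea(b),r,np.round(w[:,:2],1).tolist(),w.mean(0))
```

```text
3.6 [639.86750251  21.10826873 330.16480294] [ 2.76411134e-01  4.66796719e-01  7.31105028e-01 -2.24756821e-04
 -1.83479742e+00 -1.84571408e+00]
851.0 ((275.5, 254.5), (33.0, 33.0), 90.0) [[703.7, 23.6], [703.6, 57.2], [741.5, 58.5], [741.5, 23.8]] [722.5890413   40.78314127 198.        ]
865.5 ((255.4474334716797, 174.40472412109375), (23.651042938232422, 63.103424072265625), 9.7824068069458) [[666.7, 3.3], [605.9, 14.1], [609.6, 35.8], [670.9, 26.2]] [638.26335913  19.84798843 198.        ]
996.5 ((422.0882568359375, 105.35293579101562), (30.31694984436035, 38.32062911987305), 75.96376037597656) [[564.8, 148.5], [556.9, 180.3], [582.1, 191.1], [590.5, 158.6]] [573.56637093 169.62881325 198.        ]
```

View pics/w0.png

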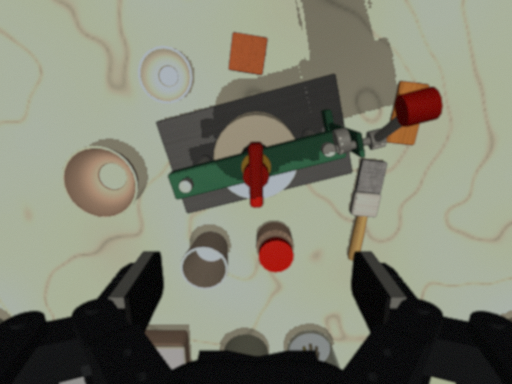

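The wrist view shows the bar vertical at (256,175), centred near (639,20) and along world x, with free space around it. I'll descend, grip it and turn it stepwise while watching the torque.

Run:
```python
from h import *
env.movel([640,20.1,171],velocity=120)
jaws.clamp(squeeze=40)
s=sense();print(s["t"],s["ee_pos"],s["opening"],s["contact_force"],s["torque"],s["q"])
p0=s["ee_pos"];yaw=np.pi
for i in range(4):
    yaw-=.1
    env.set_joints(env.ik([640,20.1,171-3.8*.1*(i+1)],down(yaw)))
    s=sense();print(round(s["t"],2),round(yaw,2),s["ee_pos"].round(1),s["contact_force"].round(1),s["torque"].round(4),s["joint_torque"][5].round(4),s["qvel"][5].round(3))
```

```text
5.7833 [640.0305924   19.94457431 171.13495367] 11.721909327293673 [-1.12425482 -1.01806631  0.63830486] [-0.16409276  0.02980112  0.02251206] [ 2.74834421e-01  4.46739822e-01  2.98987992e-01  2.61554171e-04
 -1.42297428e+00 -1.84572795e+00]
6.03 3.04 [640.   19.9 170.7] [ 0.4 -0.7  0.8] [-0.2568  0.0996 -0.0784] -0.3123 0.02
6.28 2.94 [640.   19.9 170.4] [ 0.1 -1.3  1.7] [-0.3677  0.0723 -0.0253] -0.289 0.009
6.53 2.84 [640.   19.9 170. ] [-0.5 -2.3  0.8] [-0.5549  0.117  -0.0459] -0.2781 0.008
6.78 2.74 [640.   19.9 169.6] [-0.2 -1.8  1.7] [-0.7338  0.214  -0.052 ] -0.273 0.006
```

```bash
cat >> h.py <<'E'
def meas(n=6):
    T=[];J=[];F=[]
    for _ in range(n):
        env.hold(.03);s=sense();T.append(s["torque"]);J.append(s["joint_torque"][5]);F.append(s["contact_force"])
    return np.mean(T,0),np.mean(J),np.mean(F,0),s
def turn(yaw):
    env.set_joints(env.ik([640,20.1,171-3.8*(np.pi-yaw)],down(yaw)));T,J,F,s=meas()
    print(round(s["t"],2),round(yaw,3),s["ee_pos"].round(1)[2],F.round(1),T.round(3),J.round(3),s["q"][5].round(3),s["opening"].round(2));return T
E
python3 - <<'E'
from h import *
yaw=np.pi-.4;print(turn(yaw)[2]);L=[]
while yaw>np.pi-1.2:
    yaw-=.1;t=turn(yaw)[2]
    if len(L)>2 and abs(t-np.median(L))>.06:break
    L.append(t)
E
```

```text
Traceback (most recent call last):
  File "h.py", line 31, in turn
    print(round(s["t"],2),round(yaw,3),s["ee_pos"].round(1)[2],F.round(1),T.round(3),J.round(3),s["q"][5].round(3),s["opening"].round(2));return T
                                                                                                                   ^^^^^^^^^^^^^^^^^^
AttributeError: 'float' object has no attribute 'round'
```

```bash
sed -i 's/s\["opening"\].round(2)/round(s["opening"],2)/' h.py
python3 - <<'E'
from h import *
yaw=np.pi-.4;L=[]
while yaw>np.pi-1.2:
    yaw-=.1;t=turn(yaw)[2]
    if len(L)>2 and abs(t-np.median(L))>.06:break
    L.append(t)
E
```

```text
7.68 2.642 169.2 [-0.8 -2.5  2.4] [-1.066  0.215 -0.06 ] 0.025 -2.344 11.45
8.13 2.542 168.8 [-0.9 -3.3  2.5] [-1.21   0.311 -0.052] 0.029 -2.444 11.95
8.58 2.442 168.4 [-1.1 -3.7  2.7] [-1.353  0.377 -0.043] 0.03 -2.544 11.99
9.03 2.342 168.0 [-1.6 -4.   3.3] [-1.61   0.541 -0.042] 0.03 -2.644 12.0
9.48 2.242 167.8 [-1.6 -5.3  4.2] [-1.811  0.616  0.014] -0.021 -2.744 11.54
```

Run:
```python
from h import *
yaw=np.pi-.9
turn(yaw);turn(yaw-.05)
```

```text
9.93 2.242 167.8 [-2.  -4.9  4.2] [-1.796  0.644 -0.029] 0.0 -2.744 11.86
10.38 2.192 167.6 [-2.1 -5.2  4.3] [-1.886  0.693  0.078] -0.085 -2.794 11.93
```

Run:
```python
from h import *
yaw=np.pi-1.0
t=turn(yaw);t=turn(yaw)
```

```text
10.83 2.142 167.5 [-2.1 -5.6  4.5] [-1.928  0.789  0.119] -0.117 -2.844 11.23
11.28 2.142 167.5 [-2.5 -5.3  4.5] [-1.919  0.781  0.099] -0.106 -2.844 11.63
```

The torque has risen steadily over the last three steps, so the foot is lightly loaded at about 8–15 N. I'll release the nut and grip the knob.

```bash
cat >> h.py <<'E'
psi=.252;C=np.array([641,20.]);ex=np.array([np.cos(psi),np.sin(psi)]);ey=np.array([-ex[1],ex[0]])
off=np.array([-.4,.4])
def knob(lv):
    a=np.radians(70)-lv;return np.r_[C+128*ey-105*np.cos(a)*ex+off,163+105*np.sin(a)]
E
python3 - <<'E'
from h import *
jaws.gripper_open()
s=sense();p=s["ee_pos"];print(s["t"],s["contact_force"].round(1))
env.movel([p[0],p[1],345],velocity=150)
k=knob(0);O=down(np.pi+psi);print(k)
env.move_ptp([k[0],k[1],345],O)
env.movel([k[0],k[1],k[2]-17],velocity=120)
jaws.clamp(squeeze=40)
T,J,F,s=meas();print(s["t"],s["ee_pos"],s["opening"],F.round(1),T.round(2))
F0=F
for lv in (.1,.2,.3,.4):
    k=knob(lv);env.movel([k[0],k[1],k[2]-17],velocity=40)
    T,J,F,s=meas(3);t=np.radians(70)-lv;tan=np.r_[-np.sin(t)*ex,-np.cos(t)]
    print(round(s["t"],2),lv,(s["ee_pos"]-k).round(1),(F-F0).round(1),"tangential",(-(F-F0)@tan).round(1))
E
```

```text
11.9917 [-0.3  0.1  0.1]
[573.90645995 135.40283355 261.66772518]
16.1 [574.02924271 135.21028891 245.06270157] 21.29907852405667 [-0.6 -1.1  2.7] [-0.36  0.16  0.01]
16.61 0.1 [  1.3   0.1 -15.7] [4.3 0.5 3.1] tangential 5.2
17.12 0.2 [  1.1   0.  -15.1] [1.9 0.6 6.4] tangential 5.0
17.62 0.3 [  0.9  -0.1 -14.3] [-0.9  0.6 10.6] tangential 5.8
18.13 0.4 [  0.2  -0.3 -13.6] [-5.2  0.5 14.8] tangential 6.5
```

Run:
```python
from h import *
F0=np.array([-.6,-1.1,2.7]);rad=0;F=F0+[-5.2,.5,14.8]
lv=.4
while lv<1.25:
    t=np.radians(70)-lv;n=np.r_[-np.cos(t)*ex,np.sin(t)];rad+=.2*((F-F0)@n)
    lv+=.1;k=knob(lv);t=np.radians(70)-lv;n=np.r_[-np.cos(t)*ex,np.sin(t)];tan=np.r_[-np.sin(t)*ex,-np.cos(t)]
    p=k+[0,0,-17]+rad*n
    env.movel(p,velocity=40)
    T,J,F,s=meas(3);ft=-(F-F0)@tan
    print(round(s["t"],2),round(lv,2),round(rad,1),(s["ee_pos"]-k).round(1),(F-F0).round(1),"tang",ft.round(1),"rad",((F-F0)@n).round(1),"lag",((p-s["ee_pos"])@tan).round(1),round(s["opening"],1))
    if ft>16:break
```

```text
18.66 0.5 2.8 [ -1.7  -0.7 -12.7] [-2.7 -0.2 10.7] tang 6.3 rad 9.0 lag 2.1 21.3
19.18 0.6 4.6 [ -4.3  -1.5 -12.2] [-5.3  0.5 11.2] tang 6.2 rad 10.6 lag 1.3 21.1
19.72 0.7 6.8 [ -6.6  -2.1 -12.1] [-5.4 -0.8  9.5] tang 5.6 rad 9.4 lag 0.8 21.3
20.25 0.8 8.6 [ -9.   -2.7 -12.4] [-5.9 -0.3  8.4] tang 5.3 rad 8.7 lag 0.3 21.4
20.79 0.9 10.4 [-11.3  -3.3 -13.2] [-5.7 -1.3  7.4] tang 5.2 rad 7.9 lag -0.1 21.4
21.33 1.0 12.0 [-13.1  -3.8 -14.3] [-5.3 -0.9  6.1] tang 4.8 rad 6.6 lag -0.3 21.2
21.88 1.1 13.3 [-15.   -4.3 -15.7] [-5.6 -1.7  4.6] tang 3.9 rad 6.4 lag -0.6 21.4
22.43 1.2 14.5 [-16.8  -4.7 -17.3] [-6.4 -1.5  3.7] tang 3.5 rad 6.7 lag -0.7 21.4
22.98 1.3 15.9 [-18.6  -5.2 -19.4] [-6.5 -1.9  3.3] tang 3.8 rad 6.5 lag -0.9 21.3
```

The radial correction ran away, so the fingers may have slid on the knob. I'll look.

Run:
```python
from h import *
a=cams.capture("side")[140:290,160:360];b=cams.capture("wrist")
a=cv2.resize(a,None,fx=2,fy=2);cv2.imwrite("pics/j1.png",np.hstack([cv2.resize(a,(400,300)),cv2.resize(b,(400,300))])[:,:,::-1])
print(sense()["ee_pos"])
```

```text
[488.73710981 113.01260279 135.42820144]
```

View pics/j1.png

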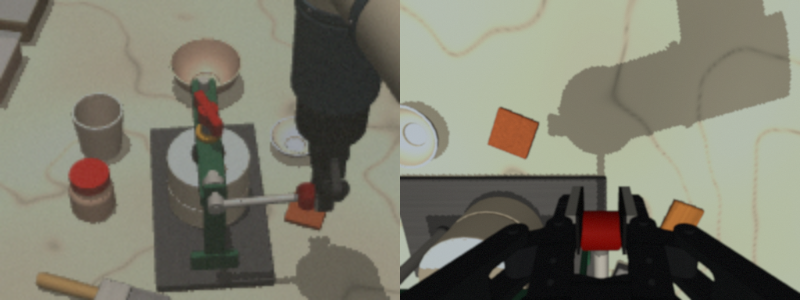

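The knob is still pinched at the pads' edge and the lever is nearly level. I'll release, rise, and press down on the knob with closed fingers to confirm the stop.

Run:
```python
from h import *
jaws.gripper_open();p=sense()["ee_pos"]
env.movel([p[0],p[1],215],velocity=120)
jaws.clamp(squeeze=30)
k=knob(1.2217);print(k)
c=cams.calibration("wrist");im=cams.capture("wrist");cv2.imwrite("pics/w2.png",im[:,:,::-1])
for b in blobs(masks(im)[0],150):
    r=cv2.minAreaRect(b);print(r,onz("wrist",r[0],170,c))
env.movel([k[0]+3,k[1]+1,190],velocity=100)
F0=meas(3)[2];z=190
while z>166:
    z-=1.5;env.movel([k[0]+3,k[1]+1,z],velocity=30);T,J,F,s=meas(3);F=F-F0
    if F[2]>1:print(round(s["t"],2),z,s["ee_pos"].round(1),F.round(1))
    if F[2]>18:break
```

```text
[507.00066917 118.17637134 163.00320002]
((256.0, 225.0), (30.0, 32.0), 90.0) [[505.41032303 117.25955006 170.        ]]
```

Run:
```python
from h import *
s=sense();print(s["t"],s["ee_pos"],s["contact_force"],s["opening"])
a=cams.capture("side")[140:290,160:360];b=cams.capture("wrist")
cv2.imwrite("pics/j2.png",np.hstack([cv2.resize(a,(400,300)),cv2.resize(b,(400,300))])[:,:,::-1])
```

```text
31.4917 [510.00218248 119.15295425 166.00369513] [-0.44180954  0.27081932 -0.1994354 ] 0.43974061524360475
```

View pics/j2.png

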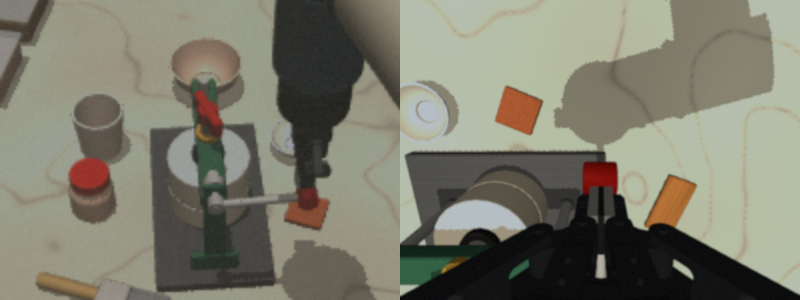

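The side view shows the fingertips right over the knob, and the wrist view shows the tip at about (200,185) just overlapping the knob. I'll keep descending slowly.

Run:
```python
from h import *
k=knob(1.2217);F0=meas(3)[2];z=166
while z>148:
    z-=1.5;env.movel([k[0],k[1],z],velocity=30);T,J,F,s=meas(3);F=F-F0
    print(round(s["t"],2),z,s["ee_pos"].round(1),F.round(1))
    if F[2]>18:break
```

```text
32.06 164.5 [507.  118.2 164.6] [-0.5  0.3 -0. ]
32.41 163.0 [507.  118.2 163. ] [ 0.   0.3 -0.2]
32.76 161.5 [507.  118.2 161.5] [-0.1  0.  -0.3]
33.11 160.0 [507.  118.2 160. ] [-0.5 -0.   0.1]
33.46 158.5 [507.  118.2 158.5] [-0.4  0.1 -0.1]
33.81 157.0 [507.  118.2 157. ] [-0.   0.2 -0.5]
34.16 155.5 [507.  118.2 155.5] [-0.7 -0.3 -0.2]
34.51 154.0 [507.2 118.2 154.5] [-1.6  0.1  3.8]
34.86 152.5 [507.  118.1 153.1] [-2.9  0.   6.2]
35.21 151.0 [506.8 118.1 151.6] [-3.8  0.2  6.2]
35.56 149.5 [506.6 118.  150. ] [-3.8  0.   6.2]
35.91 148.0 [506.6 118.  149.2] [-6.6  0.4 11. ]
```

Run:
```python
from h import *
env.movel([480,250,260],velocity=200)
A=cams.capture("top");B=cams.capture("side")
c=cams.calibration("wrist");W=cams.capture("wrist")
for n,im in(("top",A),("side",B)):
    m=masks(im)[0];m[:110]=0;m[:,:150]=0;m[:,370:]=0;m[300:]=0
    for b in blobs(m,12):print(n,cv2.contourArea(b),np.round(cv2.minAreaRect(b),1) if 0 else cv2.minAreaRect(b)[:2])
cv2.imwrite("pics/j3.png",np.hstack([cv2.resize(A[130:250,180:340],(400,300)),cv2.resize(B[150:270,200:360],(400,300))])[:,:,::-1])
print(sense()["t"])
```

```text
top 75.5 ((220.1470947265625, 240.58827209472656), (8.973817825317383, 10.186494827270508))
top 160.0 ((263.7500305175781, 181.75001525878906), (10.60660171508789, 26.870054244995117))
top 293.5 ((251.75003051757812, 125.75001525878906), (19.091880798339844, 19.798988342285156))
side 41.0 ((312.76470947265625, 237.05885314941406), (7.761139392852783, 7.276068687438965))
side 190.5 ((204.0, 226.0), (14.0, 18.0))
side 60.0 ((263.5000305175781, 194.00001525878906), (19.091880798339844, 7.77817440032959))
37.0833
```

View pics/j3.png

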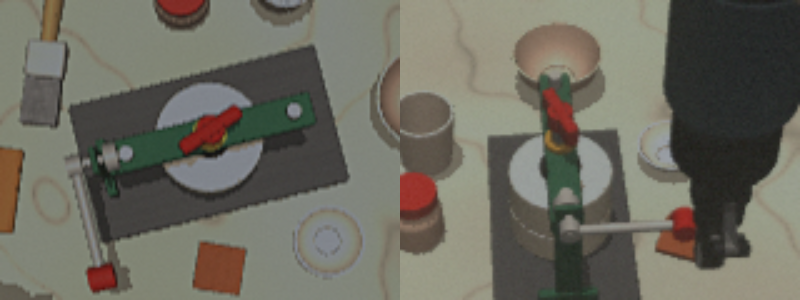

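Run:
```python
from h import *
print(tri((220.15,240.6),(312.8,237.06)))
for z in(163,155,145):print(z,onz("top",(220.15,240.6),z+6))
print(knob(1.2217))
# pivot end: top crop (78,165)/2.5, side crop (570,228)
print(tri((78/2.5+180,165/2.5+130),((570-400)/2.5+200,228/2.5+150)))
```

```text
(array([507.48150208, 118.29291342, 169.08929532]), np.float64(0.5127369796126579))
163 [[507.73253158 118.32231893 169.        ]]
155 [[507.31104276 119.04184391 161.        ]]
145 [[506.78418174 119.94125015 151.        ]]
[507.00066917 118.17637134 163.00320002]
(array([608.10100345, 141.03597482, 159.24791129]), np.float64(1.9913413753918734))
```

The triangulated knob is level at about (507,118,165), so the lever is at or near closed. The last press ended in rising force. I'll press again, harder, to confirm the hard stop.

Run:
```python
from h import *
k=knob(1.2217)
env.movel([k[0],k[1],200],velocity=200);env.movel([k[0],k[1],156],velocity=100);F0=meas(3)[2];z=156
while z>143:
    z-=1;env.movel([k[0],k[1],z],velocity=30);T,J,F,s=meas(3);F=F-F0
    if F[2]>.8:print(round(s["t"],2),z,s["ee_pos"].round(1),F.round(1))
    if F[2]>24:break
env.movel([k[0],k[1],260],velocity=150)
env.movel([480,250,300],velocity=200)
A=cams.capture("top");B=cams.capture("side")
P=[]
for n,im,x in(("top",A,(220,240)),("side",B,(312,237))):
    b=min(blobs(masks(im)[0],12),key=lambda b:np.hypot(*(np.array(cv2.minAreaRect(b)[0])-x)));P.append(cv2.minAreaRect(b)[0])
print(P,tri(*P));s=sense();print(s["t"],s["contact_force"])
```

```text
41.11 149 [507.2 118.2 149.4] [-0.7 -0.1  3.1]
41.46 148 [507.3 118.2 149.3] [-3.4 -0.2  8.6]
41.81 147 [507.4 118.2 149.1] [-5.8  0.2 13. ]
42.16 146 [507.4 118.2 149. ] [-7.5  0.4 17.7]
42.51 145 [507.5 118.2 148.9] [-10.3   0.4  23.1]
42.86 144 [507.6 118.2 148.8] [-13.1   0.2  27.9]
[(220.1470947265625, 240.58827209472656), (313.5, 237.5)] (array([506.61572755, 118.34758516, 167.81693073]), np.float64(2.1666309938193247))
44.7333 [-0.40398412 -0.30721606 -0.00043305]
```

```bash
python3 -c "
from bench import env
print(env.close_job())"
```

```text
the job is handed in; nothing more can be done
None
```

I handed the job in at about 45 s. The nut is turned until the foot presses lightly on the mould (about 8–15 N, estimated from the torque rise), and the lever is fully down, held against its stop after I let go. I saw no pot or tool moved, but the knob took only about 6 N to close, the low end of the expected 6–10 N, so the clamping may be on the light side.

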